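# Reset the tripped breaker on the bench power box and shut its dust cover

### The job

One of the four breakers on top of the bench power box has tripped: its button stands out further than the others. With closed fingertips press that button gently, straight down, fully home, without touching the other three breakers; then push the box's hinged dust cover over and down until it is fully shut, and withdraw. Do not force anything, do not grasp or lift anything, and leave the tools and parts around the box where they are.

Things in the scene. Friction and masses are not known exactly. Their poses are not given: they have to be found in the camera images.
- power_box: grey steel box, 120 (x) x 190 (y) x 75 mm high, fixed, turned a little about z. Origin: centre of its underside; x to its back (away from the robot), y along the breakers. Flat top panel; breaker row at x = -22 mm; a 16 mm high hinge rail at x = +20 mm. Round outlets stand out 12 mm in front; the supply lead reaches x = +116 mm at the back, at most 51 mm high.
- cover_hinge (a point): middle of the dust cover's hinge axis, 90 mm above the worktop, 42 mm behind the row of breakers; the axis runs along the box's y
- cover_edge (a point): middle of the cover's free edge, 72 mm from the hinge axis. The cover is a grey hood of 2 mm plate, 72 mm deep, 180 mm wide (y), with a 14 mm skirt on its free edge and sides. At the start it leans back, open, its edge 40 to 56 mm behind and 45 to 60 mm above the hinge axis; push its back from behind.
- dust_cover (a joint): cover angle, rad: 0 = shut, lying level over the breakers, its top 91 mm above the worktop and its skirt on the panel; pi/2 upright; grows as it opens, stop at 2.6. Its hinge is stiff: the cover stays where it is left, 1 to 2 N at the free edge moves it, and shuts on soft rubber bumpers.
- breaker_a_button (a joint): travel of this breaker's button, m: 0 = tripped, standing out 11 mm above its neck; 0.008 = fully home (set), standing out 3 mm. Straight down; a press of 3 to 4 N moves it, it stays where it is left and meets a firm stop at 0.008.
- breaker_a: breaker: a 21 mm hexagon nut, a 16 mm neck 6 mm high and a black button 12 mm across, upright on the box's top panel. Origin: centre of the nut's underside, 75 mm above the worktop; the button's top face is 17 mm above it when tripped, 9 mm when home. The four breakers stand 40 mm apart in a row along the box's y, in any order of letters.
- breaker_b_button (a joint): travel of this breaker's button, m: 0 = tripped, standing out 11 mm above its neck; 0.008 = fully home (set), standing out 3 mm. Straight down; a press of 3 to 4 N moves it, it stays where it is left and meets a firm stop at 0.008.
- breaker_b: breaker: a 21 mm hexagon nut, a 16 mm neck 6 mm high and a black button 12 mm across, upright on the box's top panel. Origin: centre of the nut's underside, 75 mm above the worktop; the button's top face is 17 mm above it when tripped, 9 mm when home. The four breakers stand 40 mm apart in a row along the box's y, in any order of letters.
- breaker_c_button (a joint): travel of this breaker's button, m: 0 = tripped, standing out 11 mm above its neck; 0.008 = fully home (set), standing out 3 mm. Straight down; a press of 3 to 4 N moves it, it stays where it is left and meets a firm stop at 0.008.
- breaker_c: breaker: a 21 mm hexagon nut, a 16 mm neck 6 mm high and a black button 12 mm across, upright on the box's top panel. Origin: centre of the nut's underside, 75 mm above the worktop; the button's top face is 17 mm above it when tripped, 9 mm when home. The four breakers stand 40 mm apart in a row along the box's y, in any order of letters.
- breaker_d_button (a joint): travel of this breaker's button, m: 0 = tripped, standing out 11 mm above its neck; 0.008 = fully home (set), standing out 3 mm. Straight down; a press of 3 to 4 N moves it, it stays where it is left and meets a firm stop at 0.008.
- breaker_d: breaker: a 21 mm hexagon nut, a 16 mm neck 6 mm high and a black button 12 mm across, upright on the box's top panel. Origin: centre of the nut's underside, 75 mm above the worktop; the button's top face is 17 mm above it when tripped, 9 mm when home. The four breakers stand 40 mm apart in a row along the box's y, in any order of letters.
- driver: screwdriver with a red handle, 200 x 27 mm, lying in front of the box; loose, a bystander to be left alone. Origin: centre of its underside at rest.
- tape_measure: pocket tape measure, 34 x 76 x 66 mm high, right of the box; loose, a bystander to be left alone. Origin: centre of its underside at rest.
- spanner: steel combination spanner, 219 x 32 x 10 mm, lying right of the box towards the back; loose, a bystander to be left alone. Origin: centre of its underside at rest.
- big_nut: hexagon nut, 30 x 34 x 15 mm, right of the box; loose, a bystander to be left alone. Origin: centre of its underside at rest.
- bolt: hexagon bolt, 68 mm long, 21 mm head, lying to the right and in front of the box; loose, a bystander to be left alone. Origin: centre of its underside at rest.

How it is judged:
By the outcome, as a careful person would: the job done as asked, in the order asked, and still so for the second after the job is handed in, with the robot touching nothing.
It also fails if it takes over 42 s, if anything falls off the work surface, if the arm or the gripper's body presses on something with over 40 N, if the wrist force passes 120 N, or if a joint passes its speed limit or range.

### The arm

A 6-joint arm with a two-finger parallel gripper is mounted at the origin on a cart in front of the work surface, level with it; the furniture and walls round the work are solid. World frame = base frame: x ahead of the robot, y to its left, z up, the work surface at z = 0. Lengths are in mm, angles in rad, forces in N, time in s.
With the tool pointing down it reaches from about 375 to 925 mm from the base axis. Payload 5.7 kg.
Tool frame: the origin (TCP) lies at the very end of the fingers, on their centre line; the grasp point (between the pads) lies 19 mm behind it (bot.hold_point_z is the distance from the TCP to the grasp point, in mm); z points along the fingers, y is the line along which they close (so a half turn about z gives the same grasp; the last joint's range is limited). The gripper opens to 85 mm and grips with 20 to 120 N. Pads are 22 mm wide; open, the fingers measure 114 mm over their backs; the gripper's body (76 mm by 85 mm) begins 54 mm behind the grasp point. The pads swing forward as they close: fully open they stand 13 mm farther back than shut.
Start: joints at [-1.426, 0.359, 1.51, -0, 1.272, -0.115], TCP at [154.118, -579.837, 231.267] pointing down, gripper open.
Joint ranges: [-2.97, 2.97], [-1.01, 2.36], [0.21, 2.38], [-0.96, 4.11], [0.2, 2.71], [-2.98, 2.98]. Speed limits (rad/s): [2.39, 2.39, 3.14, 3.14, 3.14, 3.14].

### API

Orientations are given as a unit quaternion [x, y, z, w].
In Python, from plant import state, vision, workorder, masks_of, place_of, bot gives the robot as it stands.
- The arm moves only by the tool jog_arm, never from a script. Its argument "plan" is a list of rows, each an object of numbers: "dx", "dy", "dz": the shift along the tool's x, y, z in m; "roll": the turn about the tool's z in degrees; "fingers": the opening, from 0 (shut) to 1 (fully open). A call has 1 to 20 rows; each row shifts and turns the commanded pose from where the row before left it, along the tool's axes as they then stand; what a row does not reach is not made up. A row lasts 1/12 s, in which the tool goes at most 41.7 mm and 7.16 degrees, less where a joint would pass 70% of its speed; a pose out of reach is approached as far as the arm can. A call is refused whole if a number of a shift passes 0.0417 or a number of a turn 7.16, either way. A call with a gripper value outside its range is refused whole. The fingers move at their own pace and stop on an object; the grip force is fixed at half the most. Time passes only in rows, so rows that do not move let the fingers close. It gives the time, the measured TCP pose, the force, the opening and the grip force at its end, in the units of the state.
- state(): the state, without advancing time (a new reading comes with each control period).
- vision.grab_frame(name): name is "scene" or "top" or "wrist"; returns the picture (480x640x3 uint8, red, green, blue); there is no depth.
- vision.get_calibration(name): a dict with "fovy" (degrees; the focal length in pixels is half the picture's height over the tangent of half this angle, whatever the lens; pixels are square), "cx", "cy" (the principal point, pixels), "pose" (4x4, takes a point from camera to world coordinates). Camera axes: x right, y up, looking along -z (the intrinsics and any distortion apply to the point x, -y, -z); pixel columns grow to the right and rows downward; lengths in mm; the calibration is good to about 2 mm. A picture is of the moment at which its call begins: read the wrist's pose just before it. get_calibration takes no time and is no camera call; for the wrist camera it gives the pose at the moment of the call.
- workorder.finish_job(): hands the job in; it is judged then, once.
Trained networks look in the newest picture that a camera, given by its name, has taken for a name from the list of things; names that differ only in an ending like _2 or _b are one class to them, and where a whole thing is asked for, a point or a joint stands for the part that bears it (a point fixed in the world has none). Each returns a list of dicts, best first, with "conf" (0 to 1); they miss things now and then, are a little off and sometimes report something else, mostly with a low value. They report only what shows in the picture. A call takes as long as a camera call.
- masks_of(camera, query): "pixels" (480x640 bool, what is visible of it) and "location" ([column, row] in pixels, amid what is visible of it).
- place_of(camera, query): "location" ([column, row] in pixels: a listed point, or the origin of a listed thing).
The state is a dict: "clock": time; "q": joint angles; "dq": joint speeds; "tau": joint torques, N m; "eef_pos": TCP position; "eef_rot": TCP orientation; "wrist_force": force on the tool from outside, world axes, zero at the start; "wrist_torque": the same for the moment, N m; "grip_width": finger opening in mm; "grasp_force": force on a finger pad.
Only numpy, scipy, OpenCV 4.12 (cv2) and the standard library are available. Lean on these libraries where they do the work, as an engineer would, in place of code of your own. Each camera call takes 0.05 s, during which the arm holds its last target. There are 200 camera calls.

## Working session

There is one attempt and no reset: what is moved stays moved. The work goes in short steps, Python scripts to look and compute and a tool call to move; the robot and the scene stay as the last step left them, time stands still between calls to the robot, and variables do not carry over. Pictures are saved under pics/ and viewed, at most 10 in all, crops included, and the job is handed in when it is done.

Besides the shell and the picture viewer there is one more tool, called after "Emit:" as name(argument=value, ...) on one line, values as JSON. jog_arm: Moves the arm, as the interface text tells. Its arguments: {"type":"object","properties":{"plan":{"type":"array"}},"required":["plan"]}

```bash
mkdir -p pics
python3 - <<'E'
from plant import state, vision, masks_of, place_of
import cv2,numpy as np
for n in ("scene","top"):
    im=vision.grab_frame(n); cv2.imwrite(f"pics/{n}0.png",im[:,:,::-1])
    c=vision.get_calibration(n); print(n,c)
    for q in("power_box","cover_hinge","cover_edge","breaker_a"):
        print(q,[(np.round(d["location"],1),round(d["conf"],2)) for d in place_of(n,q)])
s=state();print(s["clock"],s["eef_pos"],s["eef_rot"])
E
```

```text
scene {'fovy': 51.52455862942238, 'cx': 316.0192560569102, 'cy': 241.60466776871357, 'pose': array([[ 9.00877354e-01,  2.98171353e-01, -3.15458140e-01,
         2.06647592e+02],
       [-4.34045589e-01,  6.10511633e-01, -6.62480168e-01,
        -9.60192115e+02],
       [-4.94174313e-03,  7.33736594e-01,  6.79416065e-01,
         6.60374454e+02],
       [ 0.00000000e+00,  0.00000000e+00,  0.00000000e+00,
         1.00000000e+00]])}
power_box [(array([322.2, 238.3]), 0.66)]
cover_hinge [(array([330.4, 200.8]), 0.73), (array([325.5, 239.8]), 0.3), (array([373.2, 330.2]), 0.19)]
cover_edge [(array([349.1, 167.1]), 0.62)]
breaker_a [(array([307.4, 206.4]), 0.66), (array([299.3, 194. ]), 0.59), (array([316.5, 220.9]), 0.59), (array([325.2, 231.7]), 0.46)]
top {'fovy': 57.220610987721045, 'cx': 314.0845388085373, 'cy': 237.1168349381093, 'pose': array([[ 5.53330241e-04,  9.83163414e-01, -1.82727655e-01,
         3.23800729e+02],
       [-9.99511450e-01, -5.16647368e-03, -3.08248241e-02,
        -4.22102844e+02],
       [-3.12498969e-02,  1.82655439e-01,  9.82680230e-01,
         9.23558819e+02],
       [ 0.00000000e+00,  0.00000000e+00,  0.00000000e+00,
         1.00000000e+00]])}
power_box [(array([273.4, 218.5]), 0.75)]
cover_hinge [(array([273.1, 200.8]), 0.6)]
cover_edge [(array([271.4, 168.6]), 0.77)]
breaker_a [(array([303.3, 226. ]), 0.61), (array([260.9, 228.2]), 0.6), (array([242.1, 228.6]), 0.53), (array([279.9, 224.3]), 0.45)]
0.5 [ 154.12869667 -579.78895059  231.21935825] [ 9.91574319e-01  1.29539018e-01  7.71304119e-06 -1.12012459e-04]
```

View pics/scene0.png

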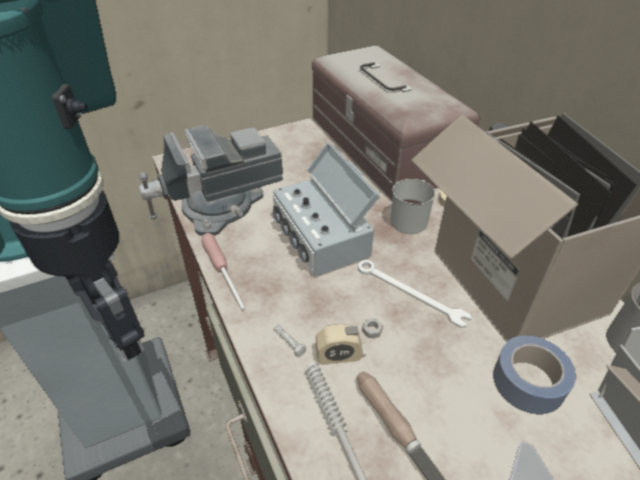

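View pics/top0.png

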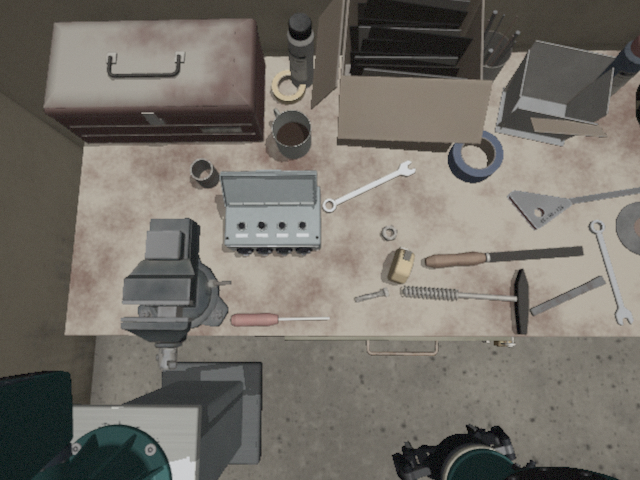

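The scene and top pictures show the box with its cover open at the back (top px 222–320, 170–248). The vise is close on its left, a cup and tins stand behind it, and the breakers lie at top row ≈226. Next I'll localise the box.

```bash
cat > h.py <<'E'
from plant import state, vision, masks_of, place_of
import cv2,numpy as np
def ray(c,uv):
    f=240/np.tan(np.radians(c["fovy"]/2)); P=c["pose"]
    d=P[:3,:3]@np.array([(uv[0]-c["cx"])/f,-(uv[1]-c["cy"])/f,-1]); return P[:3,3],d
def atz(c,uv,z):
    o,d=ray(c,uv); return o+d*(z-o[2])/d[2]
def proj(c,p):
    f=240/np.tan(np.radians(c["fovy"]/2)); P=c["pose"]
    q=P[:3,:3].T@(np.asarray(p,float)-P[:3,3]); return np.array([c["cx"]-f*q[0]/q[2],c["cy"]+f*q[1]/q[2]])
def tri(obs):
    A=np.zeros((3,3));b=np.zeros(3);
    for c,uv in obs:
        o,d=ray(c,uv);d/=np.linalg.norm(d);M=np.eye(3)-np.outer(d,d);A+=M;b+=M@o
    return np.linalg.solve(A,b)
E
python3 - <<'E'
from h import *
S=vision.get_calibration("scene");T=vision.get_calibration("top")
np.set_printoptions(precision=1,suppress=True)
for n,z,s,t in [("box",0,(322.2,238.3),(273.4,218.5)),("hinge",90,(330.4,200.8),(273.1,200.8)),("edge",142,(349.1,167.1),(271.4,168.6)),
 ("b1",75,(299.3,194),(242.1,228.6)),("b2",75,(307.4,206.4),(260.9,228.2)),("b3",75,(316.5,220.9),(279.9,224.3)),("b4",75,(325.2,231.7),(303.3,226))]:
    print(n,atz(S,s,z),atz(T,t,z),tri([(S,s),(T,t)]))
for n,b in(("scene",(260,140,380,280)),("top",(210,160,330,260))):
    im=cv2.imread(f"pics/{n}0.png")[b[1]:b[3],b[0]:b[2]]; cv2.imwrite(f"pics/{n}c.png",cv2.resize(im,None,fx=5,fy=5,interpolation=cv2.INTER_CUBIC)[:600])
a=cv2.resize(cv2.imread("pics/scenec.png"),(400,400));b=cv2.resize(cv2.imread("pics/topc.png"),(400,400))
cv2.imwrite("pics/c0.png",np.hstack([a,b]))
E
```

```text
box [ 528.4 -313.     0. ] [ 536.9 -305.2    0. ] [ 536.4 -303.1  -10.4]
hinge [ 543.7 -315.5   90. ] [ 551.8 -315.4   90. ] [ 548.4 -314.2   88.7]
edge [ 588.8 -300.6  142. ] [ 599.7 -317.8  142. ] [ 587.2 -317.5  155.6]
b1 [ 508.2 -253.2   75. ] [ 499.5 -252.9   75. ] [ 503.3 -254.2   76.2]
b2 [ 506.1 -294.7   75. ] [ 500.1 -290.2   75. ] [ 504.2 -290.7   71.8]
b3 [ 503.2 -340.    75. ] [ 507.7 -327.8   75. ] [ 510.2 -326.3   62. ]
b4 [ 504.2 -373.3   75. ] [ 504.  -374.2   75. ] [ 503.8 -374.2   75.9]
```

View pics/c0.png

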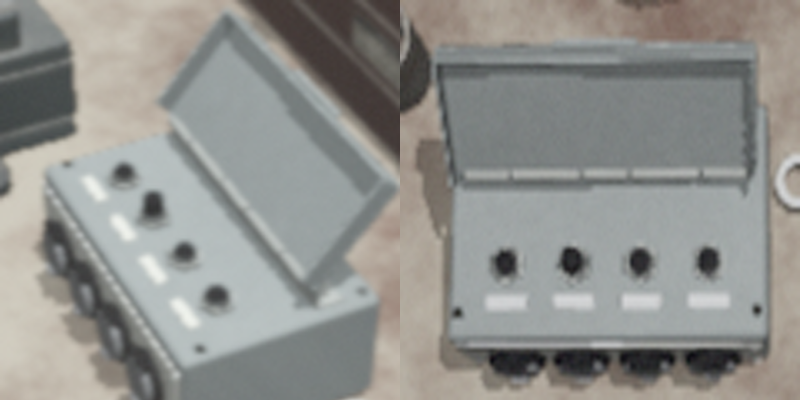

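In the crop, the second breaker from the left stands taller than the others, so that's the tripped one (top px ≈261,225). I'll square up the tool, shut the fingers and hover above it for the wrist camera.

Emit:
jog_arm(plan=[{"roll": 4.97, "fingers": 0}, {"roll": 4.97, "fingers": 0}, {"roll": 4.95, "fingers": 0}, {"dx": 0.028, "dy": -0.024, "fingers": 0}, {"dx": 0.028, "dy": -0.024, "fingers": 0}, {"dx": 0.028, "dy": -0.024, "fingers": 0}, {"dx": 0.028, "dy": -0.024, "fingers": 0}, {"dx": 0.028, "dy": -0.024, "fingers": 0}, {"dx": 0.028, "dy": -0.024, "fingers": 0}, {"dx": 0.028, "dy": -0.024, "fingers": 0}, {"dx": 0.028, "dy": -0.024, "fingers": 0}, {"dx": 0.028, "dy": -0.024, "fingers": 0}, {"dx": 0.028, "dy": -0.024, "fingers": 0}, {"dx": 0.028, "dy": -0.024, "fingers": 0}, {"dx": 0.028, "dy": -0.024, "fingers": 0}, {"fingers": 0}, {"fingers": 0}])

```text
invalid input
```

Run:
```python
from h import *
np.set_printoptions(precision=2,suppress=True)
s=state();print(s["clock"],s["eef_pos"],s["eef_rot"],s["wrist_force"])
c=vision.get_calibration("wrist");im=vision.grab_frame("wrist");cv2.imwrite("pics/w1.png",im[:,:,::-1]);print(c)
for q,z in("breaker_b",75),("cover_hinge",90),("power_box",0),("cover_edge",150):
    for d in place_of("wrist",q): print(q,d["location"],d["conf"],atz(c,d["location"],z))
print("tcp",proj(c,s["eef_pos"]))
T=vision.get_calibration("top")
print("cup",atz(T,(291,158),0),atz(T,(273,130),0),"vise",atz(T,(198,220),120),atz(T,(232,282),50))
```

```text
0.5 [ 154.13 -579.79  231.22] [ 0.99  0.13  0.   -0.  ] [0.7  0.66 0.4 ]
{'fovy': 68.22028355990626, 'cx': 316.60670427964965, 'cy': 238.65585315043324, 'pose': array([[   0.26,    0.92,    0.31,  233.96],
       [  -0.97,    0.24,    0.08, -560.1 ],
       [   0.  ,   -0.32,    0.95,  373.5 ],
       [   0.  ,    0.  ,    0.  ,    1.  ]])}
tcp [313.3 309.2]
cup [ 673.94 -341.91    0.  ] [ 740.53 -300.75    0.  ] vise [ 507.24 -177.61  120.  ] [ 396.05 -230.96   50.  ]
```

View pics/w1.png

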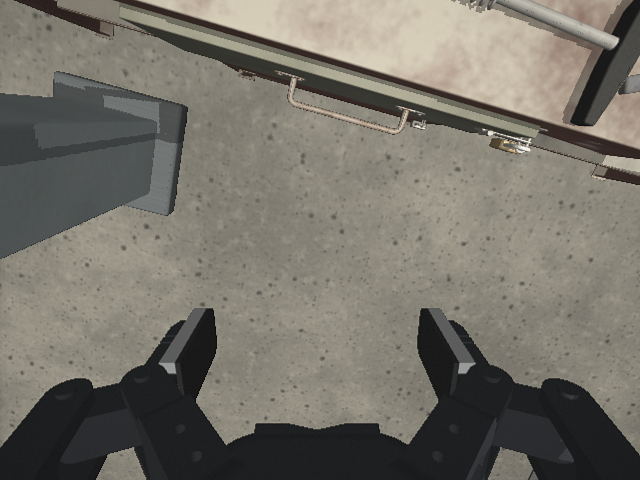

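The move was refused, so this picture is still from the start pose and shows the table edge and open fingers. I'll retry with every field given in every row.

Emit:
jog_arm(plan=[{"dx": 0, "dy": 0, "dz": 0, "roll": 4.97, "fingers": 0}, {"dx": 0, "dy": 0, "dz": 0, "roll": 4.97, "fingers": 0}, {"dx": 0, "dy": 0, "dz": 0, "roll": 4.95, "fingers": 0}])

```text
clock: 1.0
eef_pos: [154.1, -579.8, 231.3]
eef_rot: [1.0, -0.002, -0.0, -0.0]
wrist_force: [0.6, 0.1, 0.2]
grip_width: 51.5
grasp_force: 0.0
```

Emit:
jog_arm(plan=[{"dx": 0.028, "dy": -0.024, "dz": 0, "roll": 0, "fingers": 0}, {"dx": 0.028, "dy": -0.024, "dz": 0, "roll": 0, "fingers": 0}, {"dx": 0.028, "dy": -0.024, "dz": 0, "roll": 0, "fingers": 0}, {"dx": 0.028, "dy": -0.024, "dz": 0, "roll": 0, "fingers": 0}, {"dx": 0.028, "dy": -0.024, "dz": 0, "roll": 0, "fingers": 0}, {"dx": 0.028, "dy": -0.024, "dz": 0, "roll": 0, "fingers": 0}, {"dx": 0.028, "dy": -0.024, "dz": 0, "roll": 0, "fingers": 0}, {"dx": 0.028, "dy": -0.024, "dz": 0, "roll": 0, "fingers": 0}, {"dx": 0.028, "dy": -0.024, "dz": 0, "roll": 0, "fingers": 0}, {"dx": 0.028, "dy": -0.024, "dz": 0, "roll": 0, "fingers": 0}, {"dx": 0.028, "dy": -0.024, "dz": 0, "roll": 0, "fingers": 0}, {"dx": 0, "dy": 0, "dz": 0, "roll": 0, "fingers": 0}, {"dx": 0, "dy": 0, "dz": 0, "roll": 0, "fingers": 0}, {"dx": 0, "dy": 0, "dz": 0, "roll": 0, "fingers": 0}])

```text
clock: 2.17
eef_pos: [461.9, -315.9, 231.2]
eef_rot: [1.0, 0.0, -0.0, 0.0]
wrist_force: [-0.3, 0.5, -0.1]
grip_width: 0.1
grasp_force: 0.0
```

Run:
```python
from h import *
np.set_printoptions(precision=2,suppress=True)
s=state();print(s["clock"],s["eef_pos"],s["eef_rot"],s["wrist_force"],s["grip_width"])
c=vision.get_calibration("wrist");im=vision.grab_frame("wrist");cv2.imwrite("pics/w2.png",im[:,:,::-1]);print(c)
for q,z in("breaker_b",75),("cover_hinge",90),("power_box",0),("cover_edge",150):
    for d in place_of("wrist",q): print(q,d["location"],d["conf"],atz(c,d["location"],z))
print("tcp",proj(c,s["eef_pos"]))
```

```text
2.1667 [ 461.92 -315.93  231.24] [ 1.  0. -0.  0.] [-0.32  0.55 -0.15] 0.08499996658707898
{'fovy': 68.22028355990626, 'cx': 316.60670427964965, 'cy': 238.65585315043324, 'pose': array([[   0.  ,    0.95,    0.32,  544.61],
       [  -1.  ,    0.  ,    0.  , -317.36],
       [   0.  ,   -0.32,    0.95,  373.44],
       [   0.  ,    0.  ,    0.  ,    1.  ]])}
breaker_b [241.3, 168.3] 0.7 [ 504.97 -254.85   75.  ]
breaker_b [338.1, 168.5] 0.7 [ 504.86 -335.52   75.  ]
breaker_b [384.0, 170.1] 0.68 [ 503.56 -373.86   75.  ]
breaker_b [284.2, 170.3] 0.67 [ 503.34 -290.55   75.  ]
cover_hinge [310.5, 114.2] 0.81 [ 547.4  -312.95   90.  ]
cover_hinge [548.3, 223.2] 0.32 [ 461.88 -510.62   90.  ]
power_box [314.5, 138.9] 0.71 [ 524.61 -315.5     0.  ]
cover_edge [311.5, 21.6] 0.57 [ 594.97 -314.67  150.  ]
tcp [313.12 310.03]
```

View pics/w2.png

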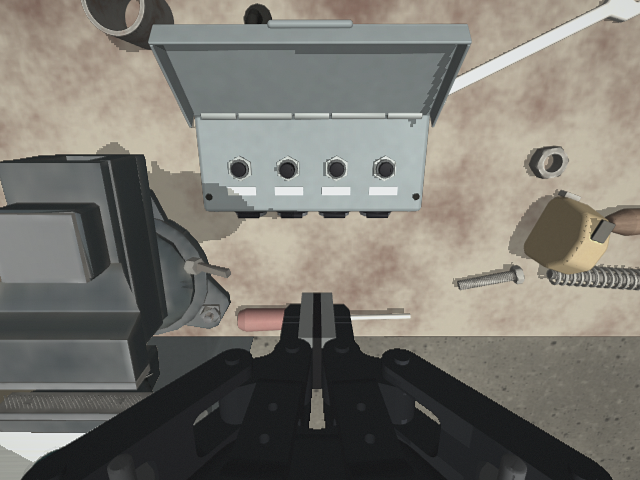

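The wrist view shows the breakers at (240,169), (288,170), (336,168) and (384,168), with the cover upright-back and a cup at (128,15). I'll refine the button positions from the dark blobs.

Run:
```python
from h import *
np.set_printoptions(precision=2,suppress=True)
c=vision.get_calibration("wrist");g=cv2.imread("pics/w2.png",0)
X=[]
for u,v,z in (240,169,84),(287,170,92),(336,169,84),(384,169,84):
    w=g[v-13:v+14,u-13:u+14]<60
    n,l,st,ce=cv2.connectedComponentsWithStats(w.astype(np.uint8)); k=1+np.argmax(st[1:,4])
    uv=ce[k]+(u-13,v-13); p=atz(c,uv,z); X.append(p); print(uv,st[k],p)
X=np.array(X);y=np.array([60,20,-20,-60]);print("fit x",np.polyfit(y,X[:,0],1),"y",np.polyfit(y,X[:,1],1))
for a in((205,206),(424,208)): print(atz(c,a,75))
```

```text
[238.19 169.09] [  4   6  15  15 175] [ 505.14 -255.1    84.  ]
[286.86 169.61] [  5   5  16  16 192] [ 505.72 -295.13   92.  ]
[336.1  169.25] [  6   6  15  15 154] [ 504.84 -334.32   84.  ]
[384.85 169.79] [  7   6  15  15 136] [ 504.32 -373.79   84.  ]
fit x [  0.01 505.01] y [   0.99 -314.58]
[ 472.48 -222.19   75.  ]
[ 470.28 -411.32   75.  ]
```

Emit:
jog_arm(plan=[{"dx": 0.0216, "dy": -0.0106, "dz": 0, "roll": 0, "fingers": 0}, {"dx": 0.0216, "dy": -0.0106, "dz": 0, "roll": 0, "fingers": 0}, {"dx": 0, "dy": 0, "dz": 0.022, "roll": 0, "fingers": 0}, {"dx": 0, "dy": 0, "dz": 0.022, "roll": 0, "fingers": 0}, {"dx": 0, "dy": 0, "dz": 0.022, "roll": 0, "fingers": 0}, {"dx": 0, "dy": 0, "dz": 0.022, "roll": 0, "fingers": 0}, {"dx": 0, "dy": 0, "dz": 0.022, "roll": 0, "fingers": 0}, {"dx": 0, "dy": 0, "dz": 0.018, "roll": 0, "fingers": 0}, {"dx": 0, "dy": 0, "dz": 0.004, "roll": 0, "fingers": 0}, {"dx": 0, "dy": 0, "dz": 0, "roll": 0, "fingers": 0}, {"dx": 0, "dy": 0, "dz": 0, "roll": 0, "fingers": 0}])

```text
clock: 3.33
eef_pos: [505.4, -295.4, 99.9]
eef_rot: [1.0, -0.0, 0.0, 0.0]
wrist_force: [0.7, -0.3, 0.4]
grip_width: -0.1
grasp_force: 0.0
```

Run:
```python
from h import *
a=vision.grab_frame("scene")[150:270,250:370];c=vision.grab_frame("wrist")[0:480]
cv2.imwrite("pics/c3.png",np.hstack([cv2.resize(a,(400,400),interpolation=2),cv2.resize(c[:, 80:560],(400,400))])[:,:,::-1])
```

```text
(no output)
```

View pics/c3.png

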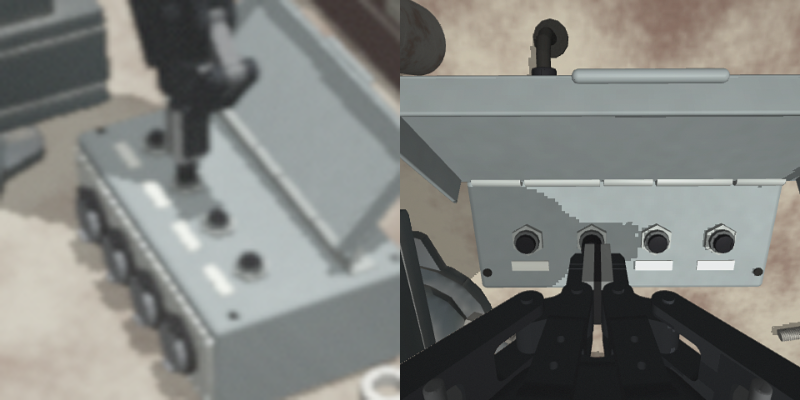

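The fingertips are centred over the second breaker (crop px ≈597,245) and clear of its neighbours. Now I'll press slowly.

Emit:
jog_arm(plan=[{"dx": 0, "dy": 0, "dz": 0.003, "roll": 0, "fingers": 0}, {"dx": 0, "dy": 0, "dz": 0.002, "roll": 0, "fingers": 0}, {"dx": 0, "dy": 0, "dz": 0.001, "roll": 0, "fingers": 0}, {"dx": 0, "dy": 0, "dz": 0.001, "roll": 0, "fingers": 0}, {"dx": 0, "dy": 0, "dz": 0.001, "roll": 0, "fingers": 0}, {"dx": 0, "dy": 0, "dz": 0.001, "roll": 0, "fingers": 0}, {"dx": 0, "dy": 0, "dz": 0.001, "roll": 0, "fingers": 0}, {"dx": 0, "dy": 0, "dz": 0.001, "roll": 0, "fingers": 0}, {"dx": 0, "dy": 0, "dz": 0.001, "roll": 0, "fingers": 0}, {"dx": 0, "dy": 0, "dz": 0.001, "roll": 0, "fingers": 0}, {"dx": 0, "dy": 0, "dz": 0.001, "roll": 0, "fingers": 0}])

```text
clock: 4.35
eef_pos: [505.4, -294.6, 85.3]
eef_rot: [1.0, -0.0, 0.0, -0.0]
wrist_force: [0.4, -0.0, 2.9]
grip_width: 0.2
grasp_force: 1.6
```

Emit:
jog_arm(plan=[{"dx": 0, "dy": 0, "dz": 0.0007, "roll": 0, "fingers": 0}, {"dx": 0, "dy": 0, "dz": 0.0007, "roll": 0, "fingers": 0}, {"dx": 0, "dy": 0, "dz": 0.0005, "roll": 0, "fingers": 0}, {"dx": 0, "dy": 0, "dz": 0, "roll": 0, "fingers": 0}])

```text
clock: 4.68
eef_pos: [505.4, -294.7, 84.0]
eef_rot: [1.0, -0.0, 0.0, 0.0]
wrist_force: [-1.5, 1.4, 9.0]
grip_width: 0.2
grasp_force: 4.2
```

Emit:
jog_arm(plan=[{"dx": 0, "dy": 0, "dz": 0.0003, "roll": 0, "fingers": 0}, {"dx": 0, "dy": 0, "dz": 0, "roll": 0, "fingers": 0}])

```text
clock: 4.85
eef_pos: [505.4, -294.7, 83.9]
eef_rot: [1.0, -0.0, 0.0, 0.0]
wrist_force: [-2.4, 1.0, 11.1]
grip_width: -0.3
grasp_force: 5.4
```

The force rose to 11 N at z = 84 with no further travel, so the button is home. I'll go straight up, then check the cover edge and what's behind it before moving there.

Emit:
jog_arm(plan=[{"dx": 0, "dy": 0, "dz": -0.01, "roll": 0, "fingers": 0}, {"dx": 0, "dy": 0, "dz": -0.03, "roll": 0, "fingers": 0}, {"dx": 0, "dy": 0, "dz": -0.035, "roll": 0, "fingers": 0}, {"dx": 0, "dy": 0, "dz": -0.035, "roll": 0, "fingers": 0}, {"dx": 0, "dy": 0, "dz": -0.03, "roll": 0, "fingers": 0}, {"dx": 0, "dy": 0, "dz": 0, "roll": 0, "fingers": 0}, {"dx": 0, "dy": 0, "dz": 0, "roll": 0, "fingers": 0}])

```text
clock: 5.43
eef_pos: [506.6, -295.7, 225.4]
eef_rot: [1.0, -0.0, 0.002, 0.001]
wrist_force: [-0.4, 0.1, -0.6]
grip_width: 0.2
grasp_force: 0.0
```

Run:
```python
from h import *
np.set_printoptions(precision=1,suppress=True)
s=state();print(s["clock"],s["eef_pos"],s["wrist_force"])
S=vision.get_calibration("scene");T=vision.get_calibration("top")
for n,t,u in("edgeL",(220.5,171),(329,143.6)),("edgeR",(316.5,171),(377.9,194.9)),("flapL",(338,140),(413,160)),("flapR",(487,148),(517,240)),("cup",(291,120),(411,184)),("toolboxfront top",(50,122),(313,62)),("tbR",(240,128),(400,125)): print(n,tri([(T,t),(S,u)]))
c=vision.get_calibration("wrist");w=vision.grab_frame("wrist");a=vision.grab_frame("scene")[60:300,240:480]
cv2.imwrite("pics/c4.png",np.hstack([cv2.resize(a,(400,400),interpolation=2),cv2.resize(w[:, 80:560],(400,400))])[:,:,::-1])
cv2.imwrite("pics/w4.png",w[:,:,::-1])
for d in place_of("wrist","breaker_b"):print(d)
```

```text
5.4333 [ 506.6 -295.7  225.4] [-0.4  0.1 -0.6]
edgeL [ 590.1 -223.3  149.5]
edgeR [ 590.6 -401.6  147.7]
flapL [ 618.5 -440.8  231.3]
flapR [ 592.9 -675.6  266. ]
cup [ 708.  -347.2   99.7]
toolboxfront top [696.4  97.4 165.1]
tbR [ 684.9 -272.9  183.1]
{'location': [263.4, 222.4], 'conf': 0.92}
{'location': [405.0, 223.4], 'conf': 0.76}
{'location': [360.3, 221.8], 'conf': 0.73}
{'location': [312.0, 220.3], 'conf': 0.62}
```

View pics/c4.png

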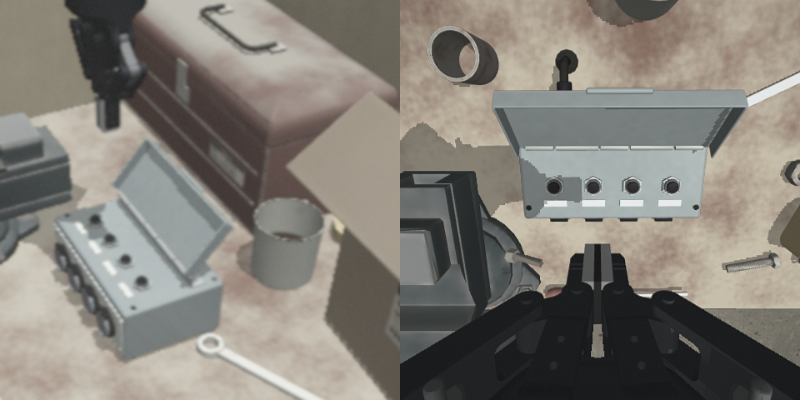

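All four buttons now stand at the same height. The cover edge is at x ≈ 590, z ≈ 149. The toolbox front (x ≈ 690), cup and flap all leave room. I'll go over the cover and down behind it, off-centre at y ≈ -267 to miss the handle bar.

Emit:
jog_arm(plan=[{"dx": 0.03, "dy": -0.007, "dz": 0, "roll": 0, "fingers": 0}, {"dx": 0.03, "dy": -0.007, "dz": 0, "roll": 0, "fingers": 0}, {"dx": 0.03, "dy": -0.007, "dz": 0, "roll": 0, "fingers": 0}, {"dx": 0.03, "dy": -0.007, "dz": 0, "roll": 0, "fingers": 0}, {"dx": 0, "dy": 0, "dz": 0, "roll": 0, "fingers": 0}, {"dx": 0, "dy": 0, "dz": 0.02, "roll": 0, "fingers": 0}, {"dx": 0, "dy": 0, "dz": 0.025, "roll": 0, "fingers": 0}, {"dx": 0, "dy": 0, "dz": 0.025, "roll": 0, "fingers": 0}, {"dx": 0, "dy": 0, "dz": 0.023, "roll": 0, "fingers": 0}, {"dx": 0, "dy": 0, "dz": 0, "roll": 0, "fingers": 0}])

```text
clock: 6.42
eef_pos: [620.4, -264.4, 123.1]
eef_rot: [1.0, -0.0, -0.006, -0.003]
wrist_force: [-1.5, -0.7, -0.4]
grip_width: 0.3
grasp_force: 0.0
```

Emit:
jog_arm(plan=[{"dx": -0.006, "dy": 0, "dz": 0, "roll": 0, "fingers": 0}, {"dx": -0.006, "dy": 0, "dz": 0, "roll": 0, "fingers": 0}, {"dx": -0.006, "dy": 0, "dz": 0, "roll": 0, "fingers": 0}, {"dx": -0.006, "dy": 0, "dz": 0, "roll": 0, "fingers": 0}, {"dx": -0.006, "dy": 0, "dz": 0, "roll": 0, "fingers": 0}, {"dx": -0.006, "dy": 0, "dz": 0, "roll": 0, "fingers": 0}])

```text
clock: 6.92
eef_pos: [589.9, -267.4, 131.9]
eef_rot: [1.0, -0.0, 0.002, 0.001]
wrist_force: [0.7, -0.7, 0.8]
grip_width: -0.2
grasp_force: 1.0
```

Emit:
jog_arm(plan=[{"dx": -0.0055, "dy": 0, "dz": 0, "roll": 0, "fingers": 0}, {"dx": -0.0055, "dy": 0, "dz": 0, "roll": 0, "fingers": 0}, {"dx": -0.0055, "dy": 0, "dz": -0.003, "roll": 0, "fingers": 0}, {"dx": -0.0055, "dy": 0, "dz": -0.003, "roll": 0, "fingers": 0}, {"dx": -0.0055, "dy": 0, "dz": -0.003, "roll": 0, "fingers": 0}, {"dx": -0.0055, "dy": 0, "dz": -0.002, "roll": 0, "fingers": 0}, {"dx": 0, "dy": 0, "dz": 0, "roll": 0, "fingers": 0}])

```text
clock: 7.5
eef_pos: [555.1, -266.6, 141.5]
eef_rot: [1.0, -0.0, -0.0, -0.0]
wrist_force: [0.3, -0.2, 0.6]
grip_width: 0.2
grasp_force: 0.0
```

Run:
```python
from h import *
w=vision.grab_frame("wrist");a=vision.grab_frame("scene")[100:280,240:420]
cv2.imwrite("pics/c5.png",np.hstack([cv2.resize(a,(400,400),interpolation=2),cv2.resize(w[:, 80:560],(400,400))])[:,:,::-1])
```

```text
(no output)
```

View pics/c5.png

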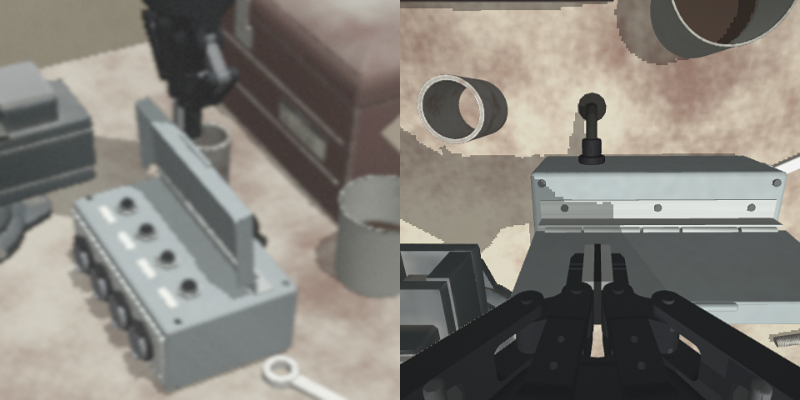

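The cover stands about upright with the fingers behind it (scene crop px 195,130). I'll follow the arc over and down.

Emit:
jog_arm(plan=[{"dx": -0.005, "dy": 0, "dz": 0, "roll": 0, "fingers": 0}, {"dx": -0.0055, "dy": 0, "dz": 0.0005, "roll": 0, "fingers": 0}, {"dx": -0.0065, "dy": 0, "dz": 0.002, "roll": 0, "fingers": 0}, {"dx": -0.006, "dy": 0, "dz": 0.003, "roll": 0, "fingers": 0}, {"dx": -0.006, "dy": 0, "dz": 0.0035, "roll": 0, "fingers": 0}, {"dx": -0.005, "dy": 0, "dz": 0.0045, "roll": 0, "fingers": 0}, {"dx": -0.0045, "dy": 0, "dz": 0.005, "roll": 0, "fingers": 0}, {"dx": -0.0035, "dy": 0, "dz": 0.006, "roll": 0, "fingers": 0}, {"dx": 0, "dy": 0, "dz": 0, "roll": 0, "fingers": 0}])

```text
clock: 8.35
eef_pos: [512.4, -265.9, 115.0]
eef_rot: [1.0, -0.0, -0.001, -0.001]
wrist_force: [-0.3, 0.1, -0.2]
grip_width: -0.1
grasp_force: 0.0
```

Emit:
jog_arm(plan=[{"dx": -0.003, "dy": 0, "dz": 0.006, "roll": 0, "fingers": 0}, {"dx": -0.003, "dy": 0, "dz": 0.006, "roll": 0, "fingers": 0}, {"dx": -0.003, "dy": 0, "dz": 0.004, "roll": 0, "fingers": 0}, {"dx": -0.003, "dy": 0, "dz": 0.003, "roll": 0, "fingers": 0}, {"dx": 0, "dy": 0, "dz": 0, "roll": 0, "fingers": 0}])

```text
clock: 8.77
eef_pos: [501.1, -266.2, 96.6]
eef_rot: [1.0, -0.0, -0.001, -0.001]
wrist_force: [-0.6, 0.4, -0.7]
grip_width: 0.0
grasp_force: 0.0
```

Emit:
jog_arm(plan=[{"dx": -0.003, "dy": 0, "dz": 0.002, "roll": 0, "fingers": 0}, {"dx": -0.003, "dy": 0, "dz": 0.0015, "roll": 0, "fingers": 0}, {"dx": 0, "dy": 0, "dz": 0.001, "roll": 0, "fingers": 0}, {"dx": 0, "dy": 0, "dz": 0.001, "roll": 0, "fingers": 0}, {"dx": 0, "dy": 0, "dz": 0, "roll": 0, "fingers": 0}])

```text
clock: 9.18
eef_pos: [496.3, -266.6, 92.0]
eef_rot: [1.0, -0.0, -0.0, -0.0]
wrist_force: [-0.1, -0.0, -0.3]
grip_width: 0.2
grasp_force: 0.0
```

Run:
```python
from h import *
w=vision.grab_frame("wrist");a=vision.grab_frame("scene")[130:280,250:400]
cv2.imwrite("pics/c6.png",np.hstack([cv2.resize(a,(400,400),interpolation=2),cv2.resize(w[:, 80:560],(400,400))])[:,:,::-1])
s=state();print(s["eef_pos"],s["wrist_force"])
```

```text
[ 496.48726643 -266.7145225    92.13873012] [0.36197582 0.6715775  0.30512712]
```

View pics/c6.png

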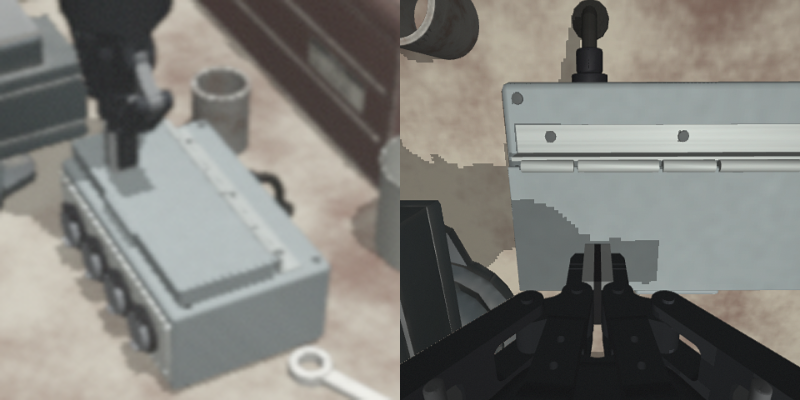

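The cover lies nearly level over the breakers. I'll press the last millimetre onto the bumpers.

Emit:
jog_arm(plan=[{"dx": 0, "dy": 0, "dz": 0.0008, "roll": 0, "fingers": 0}, {"dx": 0, "dy": 0, "dz": 0.0006, "roll": 0, "fingers": 0}, {"dx": 0, "dy": 0, "dz": 0.0006, "roll": 0, "fingers": 0}, {"dx": 0, "dy": 0, "dz": 0, "roll": 0, "fingers": 0}])

```text
clock: 9.62
eef_pos: [496.6, -266.8, 91.0]
eef_rot: [1.0, 0.0, 0.0, 0.0]
wrist_force: [-2.2, 1.0, 8.5]
grip_width: 0.4
grasp_force: 3.9
```

Emit:
jog_arm(plan=[{"dx": 0, "dy": 0, "dz": 0.0003, "roll": 0, "fingers": 0}, {"dx": 0, "dy": 0, "dz": 0, "roll": 0, "fingers": 0}, {"dx": 0, "dy": 0, "dz": 0, "roll": 0, "fingers": 0}])

```text
clock: 9.87
eef_pos: [496.6, -266.8, 90.9]
eef_rot: [1.0, 0.0, 0.0, 0.0]
wrist_force: [-2.5, 2.2, 10.6]
grip_width: 0.4
grasp_force: 5.2
```

Emit:
jog_arm(plan=[{"dx": 0, "dy": 0, "dz": -0.005, "roll": 0, "fingers": 0}, {"dx": 0, "dy": 0, "dz": -0.02, "roll": 0, "fingers": 0}, {"dx": 0, "dy": 0, "dz": -0.03, "roll": 0, "fingers": 0}, {"dx": 0, "dy": 0, "dz": -0.035, "roll": 0, "fingers": 0}, {"dx": 0, "dy": 0, "dz": -0.03, "roll": 0, "fingers": 0}, {"dx": -0.02, "dy": 0.02, "dz": -0.02, "roll": 0, "fingers": 0}, {"dx": -0.02, "dy": 0.03, "dz": 0, "roll": 0, "fingers": 0}, {"dx": -0.02, "dy": 0.03, "dz": 0, "roll": 0, "fingers": 0}, {"dx": 0, "dy": 0, "dz": 0, "roll": 0, "fingers": 0}, {"dx": 0, "dy": 0, "dz": 0, "roll": 0, "fingers": 0}, {"dx": 0, "dy": 0, "dz": 0, "roll": 0, "fingers": 0}])

```text
clock: 10.78
eef_pos: [436.2, -346.3, 229.6]
eef_rot: [1.0, -0.001, -0.0, -0.001]
wrist_force: [-0.4, 0.1, 0.8]
grip_width: -0.2
grasp_force: 0.0
```

Run:
```python
from h import *
np.set_printoptions(precision=1,suppress=True)
c=vision.get_calibration("wrist")
w=vision.grab_frame("wrist");a=vision.grab_frame("scene")[130:280,250:400]
cv2.imwrite("pics/c7.png",np.hstack([cv2.resize(a,(400,400),interpolation=2),cv2.resize(w[:, 80:560],(400,400))])[:,:,::-1])
for d in place_of("wrist","cover_edge"): print(d,atz(c,d["location"],90))
s=state();print(s["clock"],s["eef_pos"],s["wrist_force"])
```

```text
{'location': [273.3, 175.5], 'conf': 0.56} [ 476.  -313.6   90. ]
10.9333 [ 436.8 -345.5  229.5] [ 0.8  0.3 -0.1]
```

View pics/c7.png

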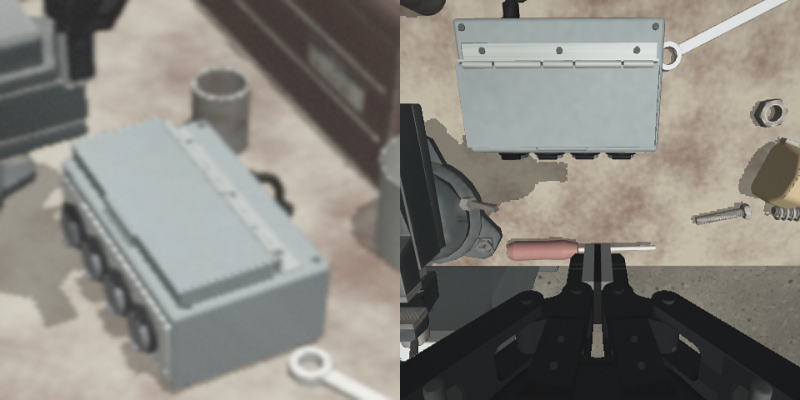

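The cover lies level and shut with its edge at x = 476, as expected. The tool is clear of everything and the bystanders haven't moved, so I'm handing in.

```bash
python3 -c "
from plant import workorder
print(workorder.finish_job())"
```

```text
the job is handed in; nothing more can be done
None
```

I pressed the tripped breaker (second from the left) fully home, shut the dust cover, withdrew the arm and handed the job in about 11 s into the 42 s limit; the hand-in gave no verdict.

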